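# Deep socket into the carry tray, tray up and level

### The arm

A 6-joint arm with a two-finger parallel gripper is mounted at the origin on the work surface. World frame = base frame: x ahead of the robot, y to its left, z up, the work surface at z = 0. Lengths are in m, angles in rad, forces in N, time in s.
With the tool pointing down it reaches from about 0.35 to 0.975 m from the base axis. Payload 4.9 kg.
Tool frame: the origin (TCP) lies at the very end of the fingers, on their centre line; the grasp point (between the pads) lies 19 mm behind it; z points along the fingers, y is the line along which they close (so a half turn about z gives the same grasp; the last joint's range is limited). The gripper opens to 85 mm and grips with 20 to 120 N. Pads are 22 mm wide; open, the fingers measure 114 mm over their backs; the gripper's body (76 mm by 85 mm) begins 54 mm behind the grasp point. The pads swing forward as they close: fully open they stand 13 mm farther back than shut.
Start: joints at [-1.4, 0.053, 1.613, -0, 1.476, -0.119], TCP at [0.179, -0.599, 0.231] pointing down, gripper open.
Joint ranges: [-3.01, 3.01], [-1.01, 2.22], [0.06, 2.58], [-1.02, 4.17], [0.09, 2.62], [-3.14, 3.14]. Speed limits (rad/s): [2.57, 2.57, 3.14, 3.14, 3.14, 3.14].

### API

Orientations are given as a unit quaternion [x, y, z, w].
In Python, from cell import r gives the robot as it stands.
- The arm moves only by the tool drive_tool, never from a script. Its argument "plan" is a list of rows, each an object with "xyz": the shift along the world's x, y, z scaled (see below), a list of three; "dr": the turn, a rotation vector about the world's x, y, z scaled (see below), a list of three; "fingers": the opening, from -1 (shut) to 1 (fully open). In form: [{"xyz": [dx, dy, dz], "dr": [wx, wy, wz], "fingers": fingers}, ...]. A call has exactly 8 rows; each row shifts and turns the commanded pose from where the row before left it; what a row does not reach is not made up. The controller multiplies each number of a shift by 300 mm and each number of a turn by 45 degrees. A row lasts 1/12 s, in which the tool goes at most 41.7 mm and 7.16 degrees, less where a joint would pass 70% of its speed; a pose out of reach is approached as far as the arm can. A call with a number of a shift or a turn outside -1 to 1 is refused whole. A call with a gripper value outside its range is refused whole. The fingers move at their own pace and stop on an object; "grip_force" is the grip in N (left out, the last holds). Time passes only in rows, so rows that do not move let the fingers close, or fill a call up. It gives the time, the measured TCP pose, the force, the opening and the grip force at its end, in the units of the state.
- r.read_state(): the state, without advancing time (a new reading comes with each control period).
- r.camera(name): name is "scene" or "side" or "wrist"; returns a dict with "image" (400x640x3 uint8, blue, green, red), "K" (3x3 intrinsics, pixels), "k1" (the pictures are not rectified: a ray, as slopes to the right and down, at radius r is drawn at 1 + k1 r^2 times it, then the intrinsics apply), "cam_to_world" (4x4, takes a point from camera to world coordinates). Camera axes: x right, y up, looking along -z (the intrinsics and any distortion apply to the point x, -y, -z); pixel columns grow to the right and rows downward; lengths in m; the calibration is good to about 2 mm. A picture is of the moment at which its call begins. There is no depth.
- r.hand_in(): hands the job in; it is judged then, once.
The state is a dict: "time_s": time; "joints": joint angles; "joint_vel": joint speeds; "joint_torque": joint torques, N m; "tool_pos": TCP position; "tcp_rot": TCP orientation; "ft_force": force on the tool from outside, world axes, zero at the start; "torque": the same for the moment, N m; "opening": finger opening in m; "finger_force": force on a finger pad.
Only numpy, scipy, OpenCV 4.12 (cv2) and the standard library are available. Lean on these libraries where they do the work, as an engineer would, in place of code of your own. Each camera call takes 0.05 s, during which the arm holds its last target. There are 200 camera calls.

### The job

The tallest of the three sockets standing on the bench belongs in the carry tray: lay it on its side across the tray's two empty V-rests, evenly over both and without dropping it, and let go of it. Then take the tray by its handle, lift it about 10 cm straight up off the bench and keep it level and steady, with all its sockets in their places; the job finishes while you are still holding it up. Leave everything else on the bench where it is.

Things in the scene. Friction and masses are not known exactly. Their poses are not given: they have to be found in the camera images.
- deep_socket: The deep socket: plain dark steel cylinder, 34 mm diameter, 110 mm long, 0.24 to 0.36 kg evenly spread, a dark hexagon in its upper face. It stands upright on the bench, the tallest of three standing sockets. Origin: centre of its underside; its z axis runs along its length to the hexagon end. In the rests its ends may point either way.
- deep_socket_mid (a point): Middle of the deep socket: on its axis, 55 mm from either end.
- tray: Loose open aluminium carry tray (0.32 kg), 240 mm (its x) by 300 mm (its y), floor 4 mm, rim 18 mm high. Origin: centre of its underside; z up. A rigid handle spans it along y over its middle (x = 0): cheeks 30 mm wide at y = +-140 mm, a bar 122 to 134 mm high. V-rests at x = -85 mm; small sockets on posts at x = +85 mm. The loaded tray's weight acts within 25 mm of below the grip.
- rest (a point): Where the middle of the lying deep socket belongs, its axis along the tray's y: (-85, 0, 50) mm in the tray's frame. The two grey V-rests are ribs 8 mm thick, centred 32 mm either side of here along y, 46 mm wide (x); their 90 degree V has its bottom 24 mm and its top edges 8 mm below here. Between and beside the ribs is free room for fingers down to the tray's floor, 46 mm below here.
- grip (a point): Centre of the tray's rubber handle grip, at (0, 0, 130) mm in the tray's frame: a straight bar 18 mm wide (tray x), 120 mm long (tray y), 22 mm high, fixed rigidly to the tray, with free space below it.
- post_socket_a: Small dark socket, 26 mm in diameter and 38 mm high, standing on its post in the tray (far half, tray y = -55 mm). Origin: centre of its underside, 7 mm above the tray's underside. It must stay on its post.
- post_socket_b: The same on the other post (tray y = +55 mm).
- mid_socket: Bystander: standing dark socket, 34 mm in diameter but only 60 mm high; origin at the centre of its underside.
- short_socket: Bystander: standing dark socket, 38 mm in diameter, 45 mm high; origin at the centre of its underside.
- ratchet: Bystander: ratchet handle lying on the bench beyond the sockets, 250 mm long (its x), 40 mm wide, 30 mm high; origin under the middle of its shaft.
- spray_can: Bystander: standing spray can, 64 mm in diameter, 190 mm high; origin at the centre of its underside.
- brake_pads: Bystander: flat cardboard box of brake pads, 140 x 90 x 45 mm; origin at the centre of its underside.
- extension: Bystander: chromed extension bar lying on the bench, 160 mm long (its x), 22 mm thick; origin under its middle.
Mind the look-alikes: they are no part of the job. Leave any green or purple look-alike of the deep_socket alone.

How it is judged:
By the outcome, as a careful person would: the job done as asked, in the order asked, and still so for the second after the job is handed in, while the arm keeps its last pose, push and grip.
It also fails if it takes over 61 s, if anything falls off the work surface, if the arm or the gripper's body presses on something with over 40 N, if the wrist force passes 120 N, or if a joint passes its speed limit or range.

## Working session

There is one attempt and no reset: what is moved stays moved. The work goes in short steps, Python scripts to look and compute and a tool call to move; the robot and the scene stay as the last step left them, time stands still between calls to the robot, and variables do not carry over. Pictures are saved under pics/ and viewed, at most 10 in all, crops included, and the job is handed in when it is done.

Besides the shell and the picture viewer there is one more tool, called after ">>>" as a command line: name --argument value ..., lists and objects as JSON in quotes. drive_tool: Moves the arm, as the interface text tells. Shifts and turns lie within -1 to 1; 1 stands for 300 mm of shift or 45 degrees of turn. Its arguments: {"type":"object","properties":{"plan":{"type":"array"},"grip_force":{"type":"number"}},"required":["plan"]}

```bash
mkdir -p pics; ls; cat > h.py <<'E'
import numpy as np, cv2, pickle
from cell import r
def snap(n,tag):
    c=r.camera(n); cv2.imwrite(f'pics/{tag}.png',c['image']); pickle.dump(c,open(f'pics/{tag}.pkl','wb')); return c
def load(tag): return pickle.load(open(f'pics/{tag}.pkl','rb'))
def ray(c,u,v):
    K=np.array(c['K']); p=cv2.undistortPoints(np.array([[[u,v]]],float),K,np.array([c['k1'],0,0,0,0.]))[0,0]
    T=np.array(c['cam_to_world']); d=T[:3,:3]@np.array([p[0],-p[1],-1]); return T[:3,3],d/np.linalg.norm(d)
def atz(c,u,v,z):
    o,d=ray(c,u,v); return o+d*(z-o[2])/d[2]
def tri(obs):
    A=0;b=0;R=[ray(c,u,v) for c,u,v in obs]
    for o,d in R:
        P=np.eye(3)-np.outer(d,d);A=A+P;b=b+P@o
    x=np.linalg.solve(A,b); return x,[np.linalg.norm((np.eye(3)-np.outer(d,d))@(x-o)) for o,d in R]
def proj(c,p):
    T=np.array(c['cam_to_world']); q=T[:3,:3].T@(np.array(p)-T[:3,3]); a=np.array([q[0],-q[1]])/-q[2]
    a=a*(1+c['k1']*(a@a)); K=np.array(c['K']); return K[:2,:2]@a+K[:2,2]
E
python3 - <<'E'
from h import *
for n in ('scene','side','wrist'):
    c=snap(n,n+'0'); print(n,np.round(c['cam_to_world'],3).tolist(),c['k1'],np.array(c['K']).tolist())
print(r.read_state())
E
```

```text
pics
scene [[-0.866, -0.273, 0.42, 1.083], [0.501, -0.468, 0.728, 0.796], [-0.003, 0.841, 0.542, 0.694], [0.0, 0.0, 0.0, 1.0]] -0.030987699815861382 [[374.42315088323664, 0.0, 316.39647497688367], [0.0, 374.42315088323664, 202.01406663162345], [0.0, 0.0, 1.0]]
side [[0.864, 0.284, -0.416, -0.031], [-0.504, 0.481, -0.717, -1.14], [-0.004, 0.829, 0.559, 1.002], [0.0, 0.0, 0.0, 1.0]] -0.04372523460783432 [[508.5245031978896, 0.0, 321.32907765055484], [0.0, 508.5245031978896, 198.32806263315345], [0.0, 0.0, 1.0]]
wrist [[0.286, 0.923, 0.256, 0.243], [-0.958, 0.276, 0.075, -0.578], [-0.001, -0.267, 0.964, 0.372], [0.0, 0.0, 0.0, 1.0]] -0.04291005487926956 [[292.8365030351422, 0.0, 320.1210566068474], [0.0, 292.8365030351422, 199.45347605223938], [0.0, 0.0, 1.0]]
{'time_s': 0.15, 'joints': array([-1.40001365e+00,  5.31918935e-02,  1.61394697e+00, -1.57196003e-05,
        1.47599034e+00, -1.19028863e-01]), 'joint_vel': array([-0.00014917, -0.00271509, -0.00239533,  0.00043574, -0.00129165,
       -0.00153579]), 'joint_torque': array([ 5.23150811e-04, -3.94242024e+01, -3.70722413e+01, -1.07491551e-04,
        4.61694697e-03,  1.83640942e-06]), 'tool_pos': array([ 0.17850567, -0.59847571,  0.23037259]), 'tcp_rot': array([ 9.89519117e-01,  1.44399887e-01, -2.76997082e-05, -7.67816730e-04]), 'ft_force': array([-0.30130158, -0.13919932, -0.69902822]), 'torque': array([-0.00201043, -0.02060606, -0.01927634]), 'finger_force': 0.0, 'opening': 0.08545707646862698}
```

View pics/scene0.png

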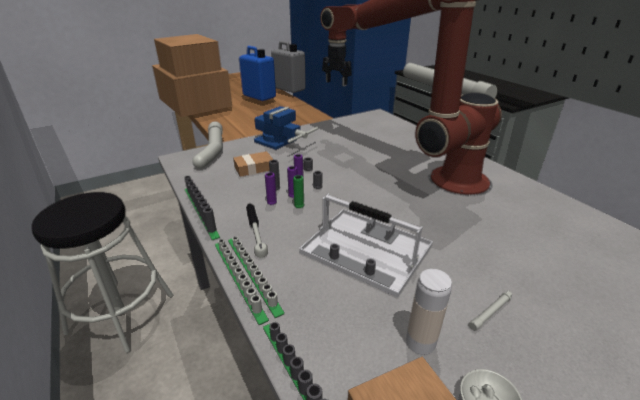

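View pics/side0.png

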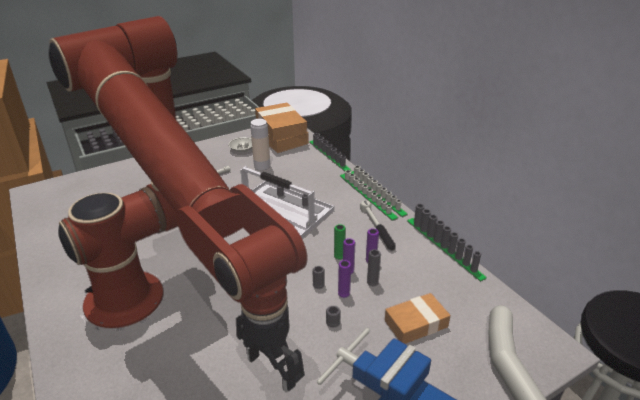

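Scene view: sockets are at around (270–318, 160–205) and the tray at (370,245). Side view: dark candidates are (374,267) tall, (318,277) and (333,316) short. Purple ones are at (349,255), (344,278) and (372,243), green at (340,240). Next, a close crop.

```bash
python3 - <<'E'
from h import *
a=load('scene0')['image'][140:215,250:340]; b=load('side0')['image'][215:335,300:400]
a=cv2.resize(a,None,fx=5,fy=5,interpolation=cv2.INTER_CUBIC)[:375]; b=cv2.resize(b,None,fx=3.4,fy=3.4,interpolation=cv2.INTER_CUBIC)
o=np.zeros((410,800,3),np.uint8); o[:375,:450]=a; o[:b.shape[0],455:455+b.shape[1]]=b; cv2.imwrite('pics/c1.png',o)
a=load('scene0')['image'][185:295,290:440]; b=load('side0')['image'][160:245,225:340]
a=cv2.resize(a,None,fx=4,fy=4,interpolation=cv2.INTER_CUBIC)
b=cv2.resize(b,None,fx=5,fy=5,interpolation=cv2.INTER_CUBIC)
cv2.imwrite('pics/c2.png',a);cv2.imwrite('pics/c3.png',b)
E
```

```text
(no output)
```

View pics/c1.png

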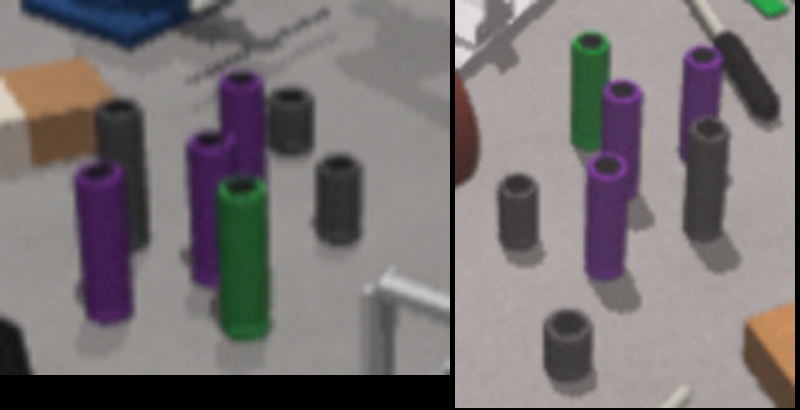

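View pics/c2.png

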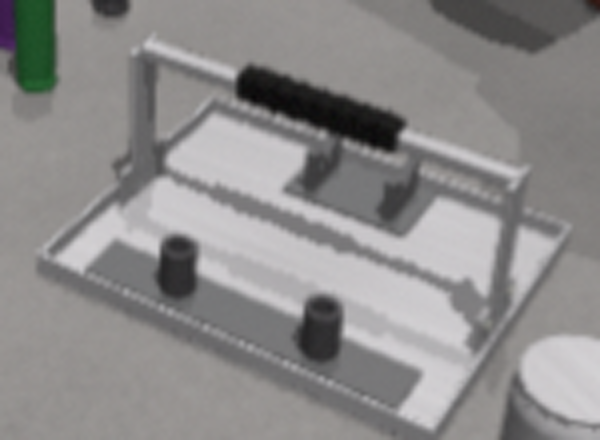

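View pics/c3.png

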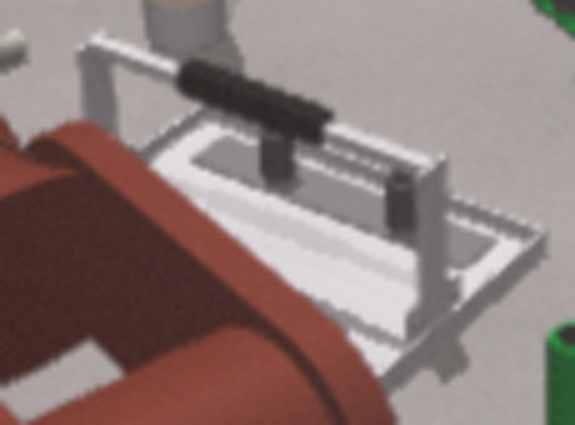

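```bash
python3 - <<'E'
from h import *
s,d=load('scene0'),load('side0')
S=lambda x,y:(s,290+x/4-.4,185+y/4-.4); D=lambda x,y:(d,225+x/5-.4,160+y/5-.4)
S1=lambda x,y:(s,250+x/5-.4,140+y/5-.4); D1=lambda x,y:(d,300+(x-455)/3.4-.35,215+y/3.4-.35)
def P(n,*o):
    x,e=tri(o); print(n,np.round(x,4),np.round(e,4))
P('deep top',S1(120,106),D1(709,126))
print('deep z110',atz(*S1(120,106),.11),atz(*D1(709,126),.11))
P('mid top',S1(340,163),D1(518,183)); P('short top',S1(292,97),D1(569,322))
for n,a in [('pur1',D1(607,166)),('pur2',D1(623,91)),('pur3',D1(704,56)),('green',D1(591,41))]: print(n,atz(*a,.11))
P('grip c',S(322,106),D(256,100))
P('grip end lowy',S(245,83),D(327,124)); P('grip end hiy',S(400,122),D(183,80))
P('handle lowy',S(150,45),D(437,160)); P('handle hiy',S(525,175),D(92,40))
P('postA',S(179,243),D(401,180)); P('postA/b?',S(322,304),D(277,135))
print('rim corners z18')
for n,a in [('L',S(40,252)),('back',S(215,100)),('R',S(570,228)),('near',S(432,430)),('sideR',D(547,235))]: print(n,atz(*a,.018))
E
```

```text
deep top [ 0.6262 -0.2926  0.1099] [0.0001 0.0001]
deep z110 [ 0.62633549 -0.29252579  0.11      ] [ 0.62602184 -0.29269962  0.11      ]
mid top [ 0.4888 -0.2246  0.0593] [0.0001 0.0001]
short top [ 0.4524 -0.3629  0.0436] [0.0005 0.0005]
pur1 [ 0.53007689 -0.2918629   0.11      ]
pur2 [ 0.59102339 -0.2203187   0.11      ]
pur3 [ 0.67522707 -0.2156239   0.11      ]
green [ 0.60434205 -0.14943642  0.11      ]
grip c [0.5449 0.1494 0.1299] [0.0009 0.0009]
grip end lowy [0.5722 0.0999 0.1294] [0. 0.]
grip end hiy [0.5135 0.1929 0.132 ] [0.0004 0.0004]
handle lowy [0.6077 0.0263 0.1316] [0.0035 0.0035]
handle hiy [0.4827 0.2759 0.1302] [0.0017 0.0017]
postA [0.6439 0.1341 0.0423] [0.0009 0.0009]
postA/b? [0.5968 0.2311 0.0407] [0. 0.]
rim corners z18
L [0.71787133 0.0682651  0.018     ]
back [ 0.50650126 -0.02920623  0.018     ]
R [0.37750948 0.2363336  0.018     ]
near [0.59101258 0.33703621 0.018     ]
sideR [0.7130051  0.05783666 0.018     ]
```

>>> drive_tool --plan '[{"xyz": [0,0.1,0.09],"dr": [0,0,0],"fingers": 1},{"xyz": [0.05,0.1,0.07],"dr": [0,0,0],"fingers": 1},{"xyz": [0.07,0.11,0.04],"dr": [0,0,0],"fingers": 1},{"xyz": [0.07,0.11,0.04],"dr": [0,0,0],"fingers": 1},{"xyz": [0.07,0.11,0.04],"dr": [0,0,0],"fingers": 1},{"xyz": [0.07,0.11,0.04],"dr": [0,0,0],"fingers": 1},{"xyz": [0.07,0.11,0.04],"dr": [0,0,0],"fingers": 1},{"xyz": [0.07,0.11,0.04],"dr": [0,0,0],"fingers": 1}]'

```text
time_s: 0.82
tool_pos: [0.32, -0.3391, 0.3516]
tcp_rot: [0.99, 0.144, 0.0, -0.0]
ft_force: [0.4, -0.9, -0.0]
opening: 0.0851
finger_force: 0.0
```

```bash
cat >> h.py <<'E'
import json
def log():
    s=r.read_state(); open('log.txt','a').write(json.dumps([list(s['joints']),list(s['tool_pos']),list(s['tcp_rot'])])+'\n'); return s
E
python3 -c "
from h import *
s=log();print(s['joints'],s['tool_pos'],s['tcp_rot'])"
```

```text
[-9.74213104e-01 -3.77187354e-01  1.79773576e+00  1.41656823e-04
  1.72107451e+00  3.07434239e-01] [ 0.32001989 -0.33907799  0.35159586] [ 9.89565769e-01  1.44081865e-01  5.63874965e-05 -4.42007449e-05]
```

>>> drive_tool --plan '[{"xyz": [0.07,0.11,0.04],"dr": [0,0,0],"fingers": 1},{"xyz": [0.07,0.11,0.04],"dr": [0,0,0],"fingers": 1},{"xyz": [0.07,0.11,0.02],"dr": [0,0,0],"fingers": 1},{"xyz": [0.07,0.11,0],"dr": [0,0,0],"fingers": 1},{"xyz": [0.07,0.11,0],"dr": [0,0,0],"fingers": 1},{"xyz": [0.07,0.11,0],"dr": [0,0,0],"fingers": 1},{"xyz": [0.07,0.11,0],"dr": [0,0,0],"fingers": 1},{"xyz": [0,0,0],"dr": [0,0,0],"fingers": 1}]'

```text
time_s: 1.48
tool_pos: [0.4686, -0.1046, 0.3808]
tcp_rot: [0.989, 0.148, 0.0, -0.001]
ft_force: [-0.8, -0.8, -1.2]
opening: 0.085
finger_force: 0.0
```

```bash
python3 -c "
from h import *
s=log();print(s['joints'],s['tool_pos'],s['tcp_rot'],s['joint_vel'])
snap('wrist','w1')"
```

```text
[-0.37650608 -0.34099398  1.72308132  0.00277361  1.76026398  0.8968971 ] [ 0.46855933 -0.1046454   0.38076083] [ 9.88925379e-01  1.48406856e-01  3.54728845e-04 -1.36870080e-03] [-0.09159519 -0.01471202  0.01263384 -0.07257683  0.01454111 -0.08741809]
```

View pics/w1.png

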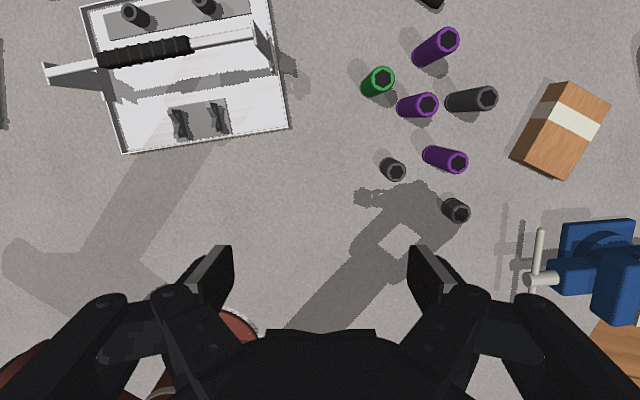

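```bash
cat > kin.py <<'E'
import numpy as np, json
from scipy.optimize import least_squares
from scipy.spatial.transform import Rotation as R
X=[([-1.40001365e+00,5.31918935e-02,1.61394697e+00,-1.57e-05,1.47599034e+00,-.119028863],[0.17850567,-0.59847571,0.23037259],[.989519117,.144399887,-2.77e-5,-7.678e-4])]
try: X+=[tuple(json.loads(l)) for l in open('log.txt')]
except OSError: pass
def fk(q,p,sg=1):
    a,d,h,L1,L2,e,t=p; j1,j2,j3,j4,j5,j6=q
    B=R.from_euler('z',j1); F=B*R.from_euler('y',j2+j3)   # F z axis along forearm
    w=B.apply([a+L1*np.sin(j2),d,h+L1*np.cos(j2)])+F.apply([e,0,L2])
    T=F*R.from_euler('z',sg*j4)*R.from_euler('y',j5)*R.from_euler('z',j6+np.pi/2*0)
    return w+T.apply([0,0,t]),T
E
python3 - <<'E'
from kin import *
from h import *
# kinematics
def f(p): return np.concatenate([fk(q,p)[0]-np.array(x) for q,x,_ in X])
s=least_squares(f,[0,-.07,.2,.4,.4,0,.3]); print(np.round(s.x,4),np.abs(s.fun).max())
T0=[(fk(q,s.x)[1].inv()*R.from_quat(o)).as_rotvec() for q,x,o in X]; print(np.round(T0,3))
# tray
w,sc,sd=load('w1'),load('scene0'),load('side0')
S=lambda x,y:(sc,290+x/4-.4,185+y/4-.4); D=lambda x,y:(sd,225+x/5-.4,160+y/5-.4)
ob=[(w,291,127,(-.12,-.15,.018)),(w,124,153,(-.12,.15,.018)),(w,145,51,(0,0,.141)),
(S(322,95),(0,0,.141)),(S(40,252),(.12,-.15,.018)),(S(570,228),(-.12,.15,.018)),(S(432,430),(.12,.15,.018)),(S(215,100),(-.12,-.15,.018)),(S(179,243),(.085,-.055,.045)),(S(322,304),(.085,.055,.045)),
(D(547,235),(.12,-.15,.018)),(D(401,180),(.085,-.055,.045)),(D(277,135),(.085,.055,.045))]
ob=[(*o[0],o[1]) if len(o)==2 else o for o in ob]
def pos(p,l): c,n=np.cos(p[2]),np.sin(p[2]); return np.array([p[0]+c*l[0]-n*l[1],p[1]+n*l[0]+c*l[1],l[2]])
g=lambda p:np.concatenate([proj(c,pos(p,l))-[u,v] for c,u,v,l in ob])
t=least_squares(g,[.5445,.15,.46],loss='soft_l1'); print('tray',t.x,np.degrees(t.x[2])); print(np.round(g(t.x).reshape(-1,2),1).tolist())
print('rest',pos(t.x,(-.085,0,.05)))
for y in (-.032,.032): print('rib px',proj(w,pos(t.x,(-.085,y,.03))),proj(sc,pos(t.x,(-.085,y,.03))))
S1=lambda x,y:(sc,250+x/5-.4,140+y/5-.4); D1=lambda x,y:(sd,300+(x-455)/3.4-.35,215+y/3.4-.35)
print('deep',tri([S1(120,106),D1(709,126),(w,488.5,97)]))
# ribs tri wrist/scene
print('ribs',tri([(w,180,122),S(320,158)]),tri([(w,219,117),S(403,185)]))
for n,u,v,z in [('pads1',569,81,.045),('pads2',611,102,.045),('pads3',509,157,.0),('pads4',566,180,.0),('ratchet',430,3,.02)]: print(n,atz(w,u,v,z))
E
```

```text
[0.     0.0742 0.238  0.4264 0.6099 0.0957 0.2795] 4.701176836707788e-09
[[-0.    -0.     1.571]
 [-0.    -0.     1.571]
 [-0.     0.     1.571]]
tray [0.54740263 0.14793322 0.45145031] 25.866197388966366
[[-0.7, 0.5], [-1.2, 2.6], [-2.8, 0.3], [-1.1, -0.7], [-1.4, -0.2], [-0.6, -1.5], [-0.1, -0.6], [-1.3, -1.7], [-0.6, -0.0], [-0.0, -0.1], [0.8, -1.8], [1.1, -1.2], [0.3, -1.7]]
rest [0.47091833 0.11085019 0.05      ]
rib px [214.95052778 117.67561917] [369.82859265 222.05294273]
rib px [177.73602427 124.15752853] [389.27546039 229.15316699]
deep (array([ 0.62737918, -0.2922316 ,  0.11017292]), [np.float64(0.00086098962321579), np.float64(0.0011956597272013425), np.float64(0.0018918672839617892)])
ribs (array([0.48488971, 0.11449941, 0.05102965]), [np.float64(0.02267492802793407), np.float64(0.02267492802793425)]) (array([ 0.45924516,  0.10551484, -0.00418298]), [np.float64(0.030477855084560322), np.float64(0.030477855084560277)])
pads1 [ 0.70817402 -0.44053654  0.045     ]
pads2 [ 0.70328226 -0.52552662  0.045     ]
pads3 [ 0.57219424 -0.42930153  0.        ]
pads4 [ 0.56707264 -0.5551522   0.        ]
ratchet [ 0.74943293 -0.19327512  0.02      ]
```

```bash
cat >> kin.py <<'E'
P=[0,.0742,.238,.4264,.6099,.0957,.2795]
P=least_squares(lambda p:np.concatenate([fk(q,p)[0]-np.array(x) for q,x,_ in X[:3]]),P).x
lo=np.array([-3.01,-1.01,.06,-1.02,.09,-3.14]);hi=np.array([3.01,2.22,2.58,4.17,2.62,3.14])
G=.019
def rot(A,e,s):
    A,e=np.radians([A,e]); z=-np.array([np.cos(e)*np.cos(A),np.cos(e)*np.sin(A),np.sin(e)]); y=s*np.array([-np.sin(A),np.cos(A),0]); return R.from_matrix(np.column_stack([np.cross(y,z),y,z]))
def tool(q): x,T=fk(q,P); return x,T*R.from_euler('z',np.pi/2)
def ik(x,Rt,starts=None):
    best=None
    for q0 in (starts or [[np.arctan2(x[1],x[0])]+r0 for r0 in ([.2,1.6,j4,1.5,j6] for j4 in (-.6,.6,2.) for j6 in (-1.5,0,1.5))]):
        def f(q): xx,T=tool(q); return np.concatenate([(xx-x)*3,(T.inv()*Rt).as_rotvec()])
        s=least_squares(f,np.clip(q0,lo+.01,hi-.01),bounds=(lo,hi))
        if best is None or s.cost<best.cost: best=s
    return best.x,np.sqrt(2*best.cost)
E
python3 - <<'E'
from kin import *
deep=np.array([.627,-.2925,0]); rest=np.array([.4705,.111,.05]); ty=np.array([-.4365,.8997,0])
s=12e-3
for e in (40,50):
  for sg in (1,-1):
    for A in (-90,-60,-25,0,20):
      Rt=rot(A,e,sg); g=deep+[0,0,.055+s]; q,c=ik(g+Rt.apply([0,0,G]),Rt); q2,c2=ik(g+Rt.apply([0,0,G-.1]),Rt)
      m=min((q-lo).min(),(hi-q).min())
      if c<1e-3 and c2<1e-3: print('grasp',e,sg,A,np.round(q,2),'m%.2f'%m)
    for k,A in ((1,115.9),(-1,-64.1)):
      Rt=rot(A,90-e,-sg); g=rest+k*ty*s; q,c=ik(g+Rt.apply([0,0,G]),Rt); q2,c2=ik(g+[0,0,.12]+Rt.apply([0,0,G]),Rt)
      m=min((q-lo).min(),(hi-q).min())
      if c<1e-3 and c2<1e-3: print('   place',e,sg,A,np.round(q,2),'m%.2f'%m)
E
```

```text
grasp 40 1 -90 [-0.76  0.69  1.29  0.61  1.8  -0.82] m0.82
grasp 40 1 -60 [-0.66  0.83  1.07  0.34  2.05 -1.15] m0.57
grasp 40 1 -25 [-0.52  0.9   0.97 -0.08  2.14 -1.67] m0.48
grasp 40 1 0 [-0.42  0.86  1.02 -0.36  2.05 -2.03] m0.57
grasp 40 1 20 [-0.36  0.79  1.14 -0.55  1.9  -2.27] m0.47
   place 40 1 115.9 [ 0.45  0.03  2.12 -0.79  1.14  0.4 ] m0.23
   place 40 1 -64.1 [-0.23  0.19  1.94  0.53  1.5   2.29] m0.64
grasp 40 -1 -90 [-0.76  0.69  1.29  0.61  1.8   2.32] m0.82
grasp 40 -1 -60 [-0.66  0.83  1.07  0.34  2.05  1.99] m0.57
grasp 40 -1 -25 [-0.52  0.9   0.97 -0.08  2.14  1.48] m0.48
grasp 40 -1 0 [-0.42  0.86  1.02 -0.36  2.05  1.11] m0.57
grasp 40 -1 20 [-0.36  0.79  1.14 -0.55  1.9   0.87] m0.47
   place 40 -1 115.9 [ 0.45  0.03  2.12 -0.79  1.14 -2.74] m0.23
   place 40 -1 -64.1 [-0.23  0.19  1.94  0.53  1.5  -0.85] m0.64
grasp 50 1 -90 [-0.73  0.61  1.34  0.5   1.68 -0.8 ] m0.94
grasp 50 1 -60 [-0.64  0.73  1.17  0.27  1.89 -1.17] m0.73
grasp 50 1 -25 [-0.52  0.79  1.08 -0.06  1.97 -1.66] m0.65
grasp 50 1 0 [-0.44  0.76  1.13 -0.29  1.89 -2.01] m0.73
grasp 50 1 20 [-0.38  0.7   1.22 -0.45  1.76 -2.26] m0.57
   place 50 1 115.9 [ 0.52  0.12  2.1  -0.95  1.22  0.56] m0.07
   place 50 1 -64.1 [-0.27  0.29  1.9   0.61  1.61  2.23] m0.68
grasp 50 -1 -90 [-0.73  0.61  1.34  0.5   1.68  2.34] m0.80
grasp 50 -1 -60 [-0.64  0.73  1.17  0.27  1.89  1.98] m0.73
grasp 50 -1 -25 [-0.52  0.79  1.08 -0.06  1.97  1.48] m0.65
grasp 50 -1 0 [-0.44  0.76  1.13 -0.29  1.89  1.13] m0.73
grasp 50 -1 20 [-0.38  0.7   1.22 -0.45  1.76  0.88] m0.57
   place 50 -1 115.9 [ 0.52  0.12  2.1  -0.95  1.22 -2.58] m0.07
   place 50 -1 -64.1 [-0.27  0.29  1.9   0.61  1.61 -0.91] m0.68
```

```bash
cat >> kin.py <<'E'
def go(s,xyz,Rt,n):
    "scaled per-row shift and turn to reach TCP xyz, Rt in n rows; checks IK along the way"
    x0=np.array(s['tool_pos']);R0=R.from_quat(s['tcp_rot']);d=np.array(xyz)-x0;w=(Rt*R0.inv()).as_rotvec()
    q=np.array(s['joints']);vm=0;m=9
    for k in range(1,n+1):
        q2,c=ik(x0+d*k/n,R.from_rotvec(w*k/n)*R0,[q]); vm=max(vm,(abs(q2-q)*12/np.array([2.57,2.57,3.14,3.14,3.14,3.14])).max()); q=q2; m=min(m,(q-lo).min(),(hi-q).min())
        if c>2e-3: print('unreach',k,c)
    print('rows',n,'xyz',np.round(d/n/.3,4),'dr',np.round(w/n/np.radians(45),4),'mm/row %.1f deg/row %.2f speedfrac %.2f margin %.2f'%(np.linalg.norm(d)/n*1e3,np.degrees(np.linalg.norm(w))/n,vm,m),'q',np.round(q,2))
    return dict(tool_pos=np.array(xyz),tcp_rot=Rt.as_quat(),joints=q)
E
python3 - <<'E'
from kin import *; from h import *
s=r.read_state(); Rt=rot(-60,40,1)
s=go(s,[.69,-.40,.28],Rt,18); s=go(s,[.666,-.3595,.132],Rt,6)
E
```

```text
rows 18 xyz [ 0.0412 -0.0543 -0.0187] dr [ 0.0655 -0.0259  0.1181] mm/row 21.2 deg/row 6.19 speedfrac 0.69 margin 0.09 q [-0.71  1.05  0.36  0.46  2.53 -0.96]
rows 6 xyz [-0.0133  0.0225 -0.0822] dr [0. 0. 0.] mm/row 25.9 deg/row 0.00 speedfrac 0.34 margin 0.14 q [-0.69  0.96  0.73  0.35  2.26 -1.11]
```

```bash
python3 - <<'E'
from kin import *; from h import *
s=r.read_state(); Rt=rot(-60,40,1)
s=go(s,[.66,-.36,.22],Rt,20)
E
```

```text
rows 20 xyz [ 0.0321 -0.0422 -0.0268] dr [ 0.0589 -0.0233  0.1062] mm/row 17.8 deg/row 5.57 speedfrac 0.46 margin 0.26 q [-0.7   0.89  0.7   0.38  2.36 -1.06]
```

>>> drive_tool --plan '[{"xyz": [0.032,-0.042,-0.02],"dr": [0.059,-0.023,0.106],"fingers": 1},{"xyz": [0.032,-0.042,-0.02],"dr": [0.059,-0.023,0.106],"fingers": 1},{"xyz": [0.032,-0.042,-0.02],"dr": [0.059,-0.023,0.106],"fingers": 1},{"xyz": [0.032,-0.042,-0.02],"dr": [0.059,-0.023,0.106],"fingers": 1},{"xyz": [0.032,-0.042,-0.02],"dr": [0.059,-0.023,0.106],"fingers": 1},{"xyz": [0.032,-0.042,-0.02],"dr": [0.059,-0.023,0.106],"fingers": 1},{"xyz": [0.032,-0.042,-0.02],"dr": [0.059,-0.023,0.106],"fingers": 1},{"xyz": [0.032,-0.042,-0.02],"dr": [0.059,-0.023,0.106],"fingers": 1}]'

```text
time_s: 2.2
tool_pos: [0.5429, -0.2127, 0.3329]
tcp_rot: [0.868, 0.456, 0.097, -0.169]
ft_force: [0.3, 0.2, -0.2]
opening: 0.0856
finger_force: 0.0
```

>>> drive_tool --plan '[{"xyz": [0.032,-0.042,-0.02],"dr": [0.059,-0.023,0.106],"fingers": 1},{"xyz": [0.032,-0.042,-0.02],"dr": [0.059,-0.023,0.106],"fingers": 1},{"xyz": [0.032,-0.042,-0.02],"dr": [0.059,-0.023,0.106],"fingers": 1},{"xyz": [0.032,-0.042,-0.02],"dr": [0.059,-0.023,0.106],"fingers": 1},{"xyz": [0.032,-0.042,-0.02],"dr": [0.059,-0.023,0.106],"fingers": 1},{"xyz": [0.032,-0.042,-0.02],"dr": [0.059,-0.023,0.106],"fingers": 1},{"xyz": [0.032,-0.042,-0.02],"dr": [0.059,-0.023,0.106],"fingers": 1},{"xyz": [0.032,-0.042,-0.02],"dr": [0.059,-0.023,0.106],"fingers": 1}]'

```text
time_s: 2.87
tool_pos: [0.6195, -0.3138, 0.2844]
tcp_rot: [0.619, 0.698, 0.178, -0.313]
ft_force: [0.8, -0.8, 1.4]
opening: 0.0853
finger_force: 0.0
```

```bash
python3 - <<'E'
from kin import *; from h import *
s=log(); Rt=rot(-60,40,1); x,T=tool(s['joints']); print(x-s['tool_pos'],(T.inv()*R.from_quat(s['tcp_rot'])).magnitude(),s['joints'])
s=go(s,[.666,-.3595,.132],Rt,8)
E
```

```text
[ 0.00000000e+00 -1.11022302e-16 -1.66533454e-16] 2.6910028968576024e-16 [-0.71439877  0.56380029  1.02556392  0.42350091  2.17331762 -0.70550234]
rows 8 xyz [ 0.0194 -0.0191 -0.0635] dr [ 0.0295 -0.0129  0.0539] mm/row 20.7 deg/row 2.82 speedfrac 0.26 margin 0.36 q [-0.69  0.96  0.73  0.35  2.26 -1.11]
```

>>> drive_tool --plan '[{"xyz": [0.019,-0.019,-0.0635],"dr": [0.0295,-0.013,0.054],"fingers": 1},{"xyz": [0.019,-0.019,-0.0635],"dr": [0.0295,-0.013,0.054],"fingers": 1},{"xyz": [0.019,-0.019,-0.0635],"dr": [0.0295,-0.013,0.054],"fingers": 1},{"xyz": [0.019,-0.019,-0.0635],"dr": [0.0295,-0.013,0.054],"fingers": 1},{"xyz": [0.019,-0.019,-0.0635],"dr": [0.0295,-0.013,0.054],"fingers": 1},{"xyz": [0.019,-0.019,-0.0635],"dr": [0.0295,-0.013,0.054],"fingers": 1},{"xyz": [0.019,-0.019,-0.0635],"dr": [0.0295,-0.013,0.054],"fingers": 1},{"xyz": [0.022,-0.02,-0.0635],"dr": [0.0295,-0.013,0.054],"fingers": 1}]'

```text
time_s: 3.53
tool_pos: [0.6658, -0.3591, 0.1314]
tcp_rot: [0.454, 0.785, 0.211, -0.365]
ft_force: [0.4, -1.3, 0.2]
opening: 0.0851
finger_force: 0.0
```

```bash
python3 - <<'E'
from kin import *; from h import *
r.camera('side')
c=snap('wrist','w2'); print('deep top pred',proj(c,[.627,-.2925,.11]))
s=r.read_state(); print(s['tool_pos']); Rt=rot(-60,40,1)
s=go(s,[.620,-.280,.055],Rt,8)
E
```

```text
deep top pred [319.05883108 161.50753523]
[ 0.66473665 -0.35763474  0.12500058]
rows 8 xyz [-0.0186  0.0323 -0.0292] dr [-0.0005 -0.0011  0.0004] mm/row 14.2 deg/row 0.06 speedfrac 0.19 margin 0.40 q [-0.66  0.83  1.07  0.34  2.05 -1.15]
```

View pics/w2.png

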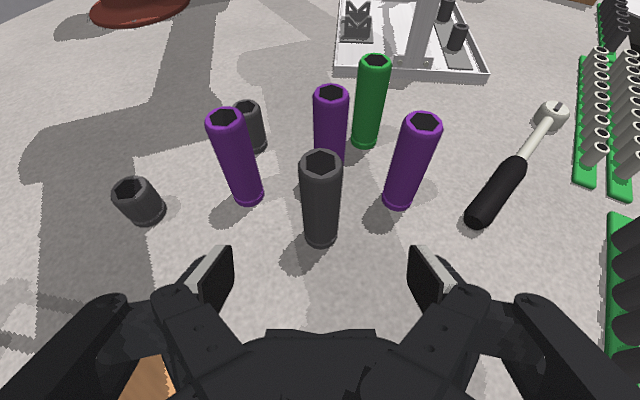

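>>> drive_tool --plan '[{"xyz": [-0.021,0.037,-0.033],"dr": [0,0,0],"fingers": 1},{"xyz": [-0.021,0.037,-0.033],"dr": [0,0,0],"fingers": 1},{"xyz": [-0.021,0.037,-0.033],"dr": [0,0,0],"fingers": 1},{"xyz": [-0.021,0.037,-0.033],"dr": [0,0,0],"fingers": 1},{"xyz": [-0.021,0.037,-0.033],"dr": [0,0,0],"fingers": 1},{"xyz": [-0.021,0.037,-0.033],"dr": [0,0,0],"fingers": 1},{"xyz": [-0.02,0.037,-0.034],"dr": [0,0,0],"fingers": 1},{"xyz": [0,0,0],"dr": [0,0,0],"fingers": 1}]'

```text
time_s: 4.3
tool_pos: [0.6209, -0.2782, 0.0627]
tcp_rot: [0.454, 0.784, 0.211, -0.366]
ft_force: [-0.3, 1.0, -0.0]
opening: 0.0854
finger_force: 0.0
```

>>> drive_tool --plan '[{"xyz": [0,0,0],"dr": [0,0,0],"fingers": -1},{"xyz": [0,0,0],"dr": [0,0,0],"fingers": -1},{"xyz": [0,0,0],"dr": [0,0,0],"fingers": -1},{"xyz": [0,0,0],"dr": [0,0,0],"fingers": -1},{"xyz": [0,0,0],"dr": [0,0,0],"fingers": -1},{"xyz": [0,0,0],"dr": [0,0,0],"fingers": -1},{"xyz": [0,0,0],"dr": [0,0,0],"fingers": -1},{"xyz": [0,0,0],"dr": [0,0,0],"fingers": -1}]' --grip_force 60

```text
time_s: 4.97
tool_pos: [0.6232, -0.2806, 0.0645]
tcp_rot: [0.454, 0.785, 0.21, -0.364]
ft_force: [-1.4, -3.5, 5.6]
opening: 0.0323
finger_force: 58.9
```

```bash
python3 - <<'E'
from kin import *; from h import *
c=snap('wrist','w3'); s=r.read_state(); print(s['tool_pos'],s['finger_force'],s['opening'],s['ft_force'])
Rv=R.from_quat(s['tcp_rot']); print(Rv.as_matrix().round(3))
s=go(s,s['tool_pos']+[0,0,.10],Rv,8)
Rm=rot(116,86,-1)
s=go(s,[.56,-.12,.30],Rm,10)
s=go(s,np.array([.4705,.111,.17])+.012*np.array([-.4365,.8997,0])+rot(115.9,50,-1).apply([0,0,G]),rot(115.9,50,-1),10)
E
```

```text
[ 0.62315144 -0.28054214  0.06452517] 58.889120221138 0.03233260913599392 [-0.39612013 -3.24355163  5.49930302]
[[-0.322  0.867 -0.381]
 [ 0.56   0.499  0.661]
 [ 0.763 -0.    -0.646]]
rows 8 xyz [0.     0.     0.0417] dr [0. 0. 0.] mm/row 12.5 deg/row 0.00 speedfrac 0.07 margin 0.45 q [-0.65  0.72  1.04  0.36  2.17 -1.1 ]
rows 10 xyz [-0.0211  0.0535  0.0452] dr [-0.1055 -0.0561 -0.0081] mm/row 21.9 deg/row 5.39 speedfrac 0.46 margin 0.53 q [-0.32 -0.13  1.68 -0.05  1.54 -0.77]
rows 10 xyz [-0.0298  0.0769 -0.0482] dr [-0.0719 -0.035  -0.0002] mm/row 28.7 deg/row 3.60 speedfrac 0.45 margin 0.29 q [ 0.45 -0.17  2.08 -0.73  1.32  0.22]
```

View pics/w3.png

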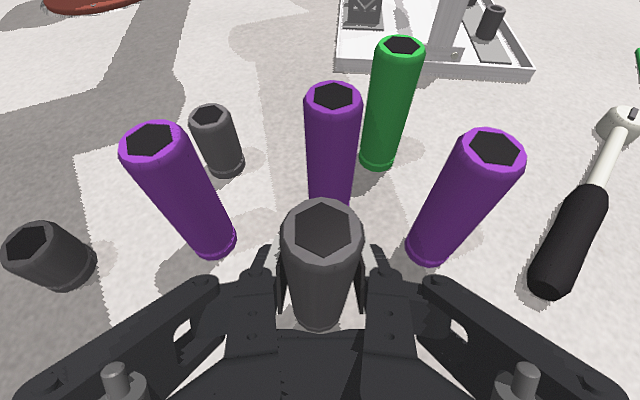

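>>> drive_tool --plan '[{"xyz": [0,0,0],"dr": [0,0,0],"fingers": 0},{"xyz": [0,0,0],"dr": [0,0,0],"fingers": 0},{"xyz": [0,0,0],"dr": [0,0,0],"fingers": 0},{"xyz": [0,0,0],"dr": [0,0,0],"fingers": 0},{"xyz": [0,0,-0.02],"dr": [0,0,0],"fingers": 0},{"xyz": [0,0,-0.02],"dr": [0,0,0],"fingers": 0},{"xyz": [0,0,0],"dr": [0,0,0],"fingers": 0},{"xyz": [0,0,0],"dr": [0,0,0],"fingers": 0}]'

```text
time_s: 5.68
tool_pos: [0.6224, -0.2793, 0.0501]
tcp_rot: [0.454, 0.785, 0.211, -0.366]
ft_force: [0.6, 0.2, -0.0]
opening: 0.0426
finger_force: 0.0
```

>>> drive_tool --plan '[{"xyz": [0,0,0],"dr": [0,0,0],"fingers": 0},{"xyz": [0,0,0],"dr": [0,0,0],"fingers": 0},{"xyz": [0,0,0],"dr": [0,0,0],"fingers": 0},{"xyz": [0,0,0],"dr": [0,0,0],"fingers": 0},{"xyz": [0,0,0],"dr": [0,0,0],"fingers": 0},{"xyz": [0,0,0],"dr": [0,0,0],"fingers": 0},{"xyz": [0,0,0],"dr": [0,0,0],"fingers": 0},{"xyz": [0,0,0],"dr": [0,0,0],"fingers": 0}]'

```text
time_s: 6.35
tool_pos: [0.6229, -0.2797, 0.0513]
tcp_rot: [0.454, 0.785, 0.211, -0.365]
ft_force: [-0.1, -0.0, -0.7]
opening: 0.0428
finger_force: 0.0
```

>>> drive_tool --plan '[{"xyz": [0,0,0],"dr": [0,0,0],"fingers": -1},{"xyz": [0,0,0],"dr": [0,0,0],"fingers": -1},{"xyz": [0,0,0],"dr": [0,0,0],"fingers": -1},{"xyz": [0,0,0],"dr": [0,0,0],"fingers": -1},{"xyz": [0,0,0],"dr": [0,0,0],"fingers": -1},{"xyz": [0,0,0],"dr": [0,0,0],"fingers": -1},{"xyz": [0,0,0],"dr": [0,0,0],"fingers": -1},{"xyz": [0,0,0],"dr": [0,0,0],"fingers": -1}]'

```text
time_s: 7.02
tool_pos: [0.6228, -0.2799, 0.0515]
tcp_rot: [0.454, 0.785, 0.211, -0.365]
ft_force: [-1.2, -1.8, 1.6]
opening: 0.0329
finger_force: 59.1
```

```bash
python3 - <<'E'
from kin import *; from h import *
c=snap('wrist','w4'); s=r.read_state(); print(s['tool_pos'],s['finger_force'],s['opening'],s['ft_force'])
Rv=R.from_quat(s['tcp_rot']); x=s['tool_pos']; print('deep mid in tool',Rv.inv().apply(np.array([.627,-.2925,.055])-x), 'axis',Rv.inv().apply([0,0,1]),'grasp',x-Rv.apply([0,0,G]))
np.save('rel.npy',Rv.inv().as_matrix())
s=go(s,s['tool_pos']+[0,0,.10],Rv,6)
s=go(s,[.56,-.12,.28],rot(116,86,-1),10)
Rp=rot(115.9,50,-1)
s=go(s,np.array([.4705,.111,.17])+.009*np.array([-.4365,.8997,0])+Rp.apply([0,0,G]),Rp,10)
E
```

```text
[ 0.62285185 -0.27985882  0.05149197] 59.07987177371979 0.032667077191634586 [-1.55424031 -1.72256595  2.30968571]
deep mid in tool [-0.00572194 -0.00271736 -0.01221426] axis [ 7.64134122e-01 -5.38768584e-04 -6.45057170e-01] grasp [ 0.63010456 -0.29243604  0.06374806]
rows 6 xyz [0.     0.     0.0556] dr [0. 0. 0.] mm/row 16.7 deg/row 0.00 speedfrac 0.09 margin 0.46 q [-0.65  0.74  1.05  0.36  2.16 -1.1 ]
rows 10 xyz [-0.021   0.0533  0.0428] dr [-0.1056 -0.0562 -0.0081] mm/row 21.5 deg/row 5.40 speedfrac 0.46 margin 0.54 q [-0.32 -0.12  1.71 -0.05  1.51 -0.77]
rows 10 xyz [-0.0294  0.076  -0.0415] dr [-0.0719 -0.035  -0.0002] mm/row 27.4 deg/row 3.60 speedfrac 0.44 margin 0.29 q [ 0.44 -0.18  2.08 -0.73  1.32  0.21]
```

>>> drive_tool --plan '[{"xyz": [0,0,0.02],"dr": [0,0,0],"fingers": -1},{"xyz": [0,0,0.04],"dr": [0,0,0],"fingers": -1},{"xyz": [0,0,0.07],"dr": [0,0,0],"fingers": -1},{"xyz": [0,0,0.08],"dr": [0,0,0],"fingers": -1},{"xyz": [0,0,0.08],"dr": [0,0,0],"fingers": -1},{"xyz": [0,0,0.08],"dr": [0,0,0],"fingers": -1},{"xyz": [0,0,0.08],"dr": [0,0,0],"fingers": -1},{"xyz": [0,0,0.07],"dr": [0,0,0],"fingers": -1}]'

```text
time_s: 7.73
tool_pos: [0.6233, -0.2797, 0.2113]
tcp_rot: [0.454, 0.786, 0.211, -0.363]
ft_force: [-0.3, -0.4, -3.7]
opening: 0.0329
finger_force: 59.3
```

```bash
python3 - <<'E'
from kin import *; from h import *
s=r.read_state(); print(s['tool_pos'],s['finger_force'],s['opening'],s['ft_force'])
s=go(s,[.56,-.12,.29],rot(116,86,-1),12)
Rp=rot(115.9,50,-1)
s=go(s,np.array([.4705,.111,.17])+.009*np.array([-.4365,.8997,0])+Rp.apply([0,0,G]),Rp,12)
E
```

```text
[ 0.62330358 -0.2796767   0.21130462] 59.299437403678894 0.032882156078935444 [-0.30028304 -0.41147354 -3.68496184]
rows 12 xyz [-0.0176  0.0444  0.0219] dr [-0.0878 -0.0465 -0.0069] mm/row 15.7 deg/row 4.48 speedfrac 0.35 margin 0.46 q [-0.32 -0.13  1.69 -0.05  1.53 -0.77]
rows 12 xyz [-0.0245  0.0634 -0.0374] dr [-0.0599 -0.0292 -0.0002] mm/row 23.3 deg/row 3.00 speedfrac 0.37 margin 0.29 q [ 0.44 -0.18  2.08 -0.73  1.32  0.21]
```

>>> drive_tool --plan '[{"xyz": [-0.0176,0.0444,0.03],"dr": [-0.088,-0.0465,-0.007],"fingers": -1},{"xyz": [-0.0176,0.0444,0.03],"dr": [-0.088,-0.0465,-0.007],"fingers": -1},{"xyz": [-0.0176,0.0444,0.03],"dr": [-0.088,-0.0465,-0.007],"fingers": -1},{"xyz": [-0.0176,0.0444,0.03],"dr": [-0.088,-0.0465,-0.007],"fingers": -1},{"xyz": [-0.0176,0.0444,0.03],"dr": [-0.088,-0.0465,-0.007],"fingers": -1},{"xyz": [-0.0176,0.0444,0.03],"dr": [-0.088,-0.0465,-0.007],"fingers": -1},{"xyz": [-0.0176,0.0444,0.03],"dr": [-0.088,-0.0465,-0.007],"fingers": -1},{"xyz": [-0.0176,0.0444,0.03],"dr": [-0.088,-0.0465,-0.007],"fingers": -1}]'

```text
time_s: 8.4
tool_pos: [0.5801, -0.1722, 0.2822]
tcp_rot: [0.518, 0.847, 0.06, -0.104]
ft_force: [0.2, 0.3, -3.7]
opening: 0.0325
finger_force: 59.4
```

>>> drive_tool --plan '[{"xyz": [-0.0176,0.0444,0.01],"dr": [-0.088,-0.0465,-0.007],"fingers": -1},{"xyz": [-0.0176,0.0444,0.01],"dr": [-0.088,-0.0465,-0.007],"fingers": -1},{"xyz": [-0.0176,0.0444,0],"dr": [-0.088,-0.0465,-0.007],"fingers": -1},{"xyz": [-0.0176,0.0444,0],"dr": [-0.088,-0.0465,-0.007],"fingers": -1},{"xyz": [-0.0245,0.0634,-0.03],"dr": [-0.06,-0.029,0],"fingers": -1},{"xyz": [-0.0245,0.0634,-0.03],"dr": [-0.06,-0.029,0],"fingers": -1},{"xyz": [-0.0245,0.0634,-0.03],"dr": [-0.06,-0.029,0],"fingers": -1},{"xyz": [-0.0245,0.0634,-0.03],"dr": [-0.06,-0.029,0],"fingers": -1}]'

```text
time_s: 9.07
tool_pos: [0.5289, -0.0423, 0.2508]
tcp_rot: [0.527, 0.839, -0.073, 0.118]
ft_force: [-0.4, -0.1, -3.0]
opening: 0.0325
finger_force: 59.5
```

```bash
python3 - <<'E'
from kin import *; from h import *
s=r.read_state(); print(s['tool_pos'],s['finger_force'],s['opening'],s['ft_force'])
Rp=rot(115.9,50,-1)
s=go(s,np.array([.4705,.111,.19])+.009*np.array([-.4365,.8997,0])+Rp.apply([0,0,G]),Rp,8)
E
```

```text
[ 0.52892744 -0.04234508  0.25079273] 59.4728547334671 0.03253637769031098 [-0.37535969 -0.13977073 -3.00224863]
rows 8 xyz [-0.0238  0.0627 -0.0314] dr [-0.0602 -0.0288  0.0004] mm/row 22.2 deg/row 3.00 speedfrac 0.35 margin 0.30 q [ 0.44 -0.2   2.06 -0.72  1.35  0.18]
```

>>> drive_tool --plan '[{"xyz": [-0.0238,0.0627,-0.031],"dr": [-0.06,-0.029,0],"fingers": -1},{"xyz": [-0.0238,0.0627,-0.031],"dr": [-0.06,-0.029,0],"fingers": -1},{"xyz": [-0.0238,0.0627,-0.031],"dr": [-0.06,-0.029,0],"fingers": -1},{"xyz": [-0.0238,0.0627,-0.031],"dr": [-0.06,-0.029,0],"fingers": -1},{"xyz": [-0.0238,0.0627,-0.031],"dr": [-0.06,-0.029,0],"fingers": -1},{"xyz": [-0.0238,0.0627,-0.031],"dr": [-0.06,-0.029,0],"fingers": -1},{"xyz": [-0.0238,0.0627,-0.031],"dr": [-0.06,-0.029,0],"fingers": -1},{"xyz": [-0.0238,0.0627,-0.031],"dr": [-0.06,-0.029,0],"fingers": -1}]'

```text
time_s: 9.73
tool_pos: [0.4719, 0.1081, 0.1762]
tcp_rot: [0.501, 0.796, -0.181, 0.29]
ft_force: [0.0, 0.2, -3.6]
opening: 0.0324
finger_force: 59.5
```

```bash
python3 - <<'E'
from kin import *; from h import *
for i in range(4): r.camera('side')
w=snap('wrist','w5');sc=snap('scene','s5');s=log(); print(s['tool_pos'],s['tcp_rot'],s['finger_force'])
o=np.zeros((600,800,3),np.uint8)
a=cv2.resize(w['image'],(500,312)); b=cv2.resize(sc['image'][130:290,280:440],None,fx=3.5,fy=3.5,interpolation=cv2.INTER_CUBIC)
cv2.imwrite('pics/v5.png',cv2.resize(sc['image'][150:290,290:440],None,fx=4,fy=4,interpolation=cv2.INTER_CUBIC))
E
```

```text
[0.47350262 0.1065302  0.17654478] [ 0.50052374  0.79585085 -0.18062644  0.28891433] 59.74581062793732
```

View pics/w5.png

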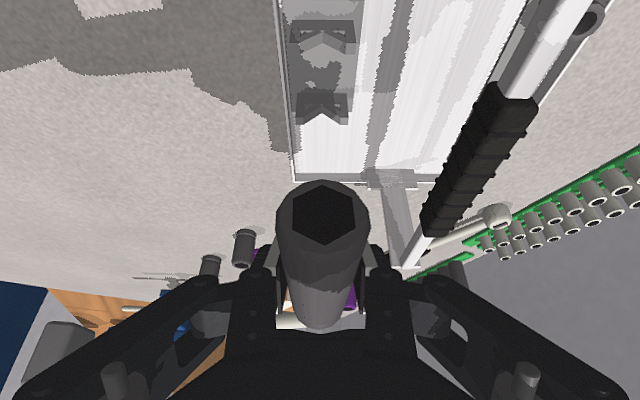

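View pics/v5.png

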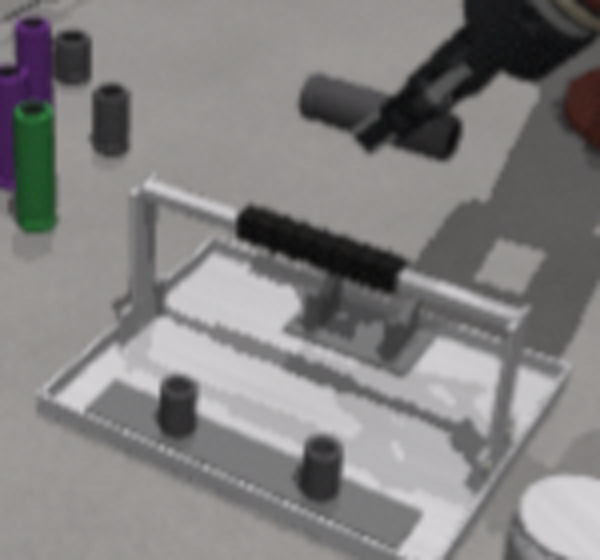

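```bash
python3 - <<'E'
from kin import *; from h import *
w=load('w5'); s=r.read_state()
x=np.array(s['tool_pos']);Rv=R.from_quat(s['tcp_rot']); print('b az',np.degrees(np.arctan2(*(-Rv.apply([0,0,1]))[1::-1])),'elev',np.degrees(np.arcsin(-Rv.apply([0,0,1])[2])),'grasp',x-Rv.apply([0,0,G]))
rel=np.load('rel.npy'); 
ax=Rv.apply(rel[:,2]); mid=x+Rv.apply([-.0057,0,-.0122]); print('axis',ax,'mid',mid)
print('hex pred',proj(w,mid+.055*ax),'seen 323,213')
def pos(p,l): c,n=np.cos(p[2]),np.sin(p[2]); return np.array([p[0]+c*l[0]-n*l[1],p[1]+n*l[0]+c*l[1],l[2]])
L=[(-.12,-.15,.018,295,181),(-.108,.032,.042,290,32),(-.062,.032,.042,355,32),(-.108,-.032,.042,297,105),(-.062,-.032,.042,349,105)]
# grip ends (bar edges): ends y=+-.06
L+=[(0,-.06,.130,430,230),(0,.06,.13,512,92)]
for p in ([.5474,.1479,.4514],[.545,.150,.461]):
    for l in L: print(np.round(proj(w,pos(p,l)),1),l[3:])
f=lambda p:np.concatenate([proj(w,pos(p,l))-l[3:] for l in L])
t=least_squares(f,p,loss='soft_l1'); print('fit w5',t.x,np.degrees(t.x[2]),'rest',pos(t.x,(-.085,0,.05)));print(np.round(t.fun.reshape(-1,2),1).tolist())
E
```

```text
b az 115.82031101783949 elev 50.157204676385234 grasp [0.46820067 0.11748788 0.19113308]
axis [-0.43418792  0.90080421  0.00571105] mid [0.47199066 0.10962    0.18956389]
hex pred [320.48590623 220.54144186] seen 323,213
[291.9 184.8] (295, 181)
[286.8  53.5] (290, 32)
[352.5  53.5] (355, 32)
[293.4 124.3] (297, 105)
[346.1 124.3] (349, 105)
[428.1 228.3] (430, 230)
[507.1  98.6] (512, 92)
[291.9 183.9] (295, 181)
[284.3  50.9] (290, 32)
[350.6  50.2] (355, 32)
[292.2 122.6] (297, 105)
[345.2 122.2] (349, 105)
[428.4 226.5] (430, 230)
[506.4  92.9] (512, 92)
fit w5 [0.54501331 0.1562137  0.40935576] 23.45435734656502 rest [0.46703623 0.12238213 0.05      ]
[[-7.9, -3.1], [-0.6, 2.6], [3.3, 5.6], [-4.4, 7.2], [-1.8, 9.0], [0.2, -7.2], [13.8, -9.7]]
```

```bash
python3 - <<'E'
from h import *
w=load('w5'); g=cv2.cvtColor(w['image'],6)
for u in (296,300,344,348): print(u,g[12:132:2,u].tolist())
for v in (40,46,114,119): print(v,g[v,284:362:2].tolist())
m=(g[180:250,280:366]<26).astype(np.uint8); n,l,st,ce=cv2.connectedComponentsWithStats(m); print(st,ce+[280,180])
print(g[210,275:370:3].tolist()); print(g[176:252:3,323].tolist())
E
```

```text
296 [159, 160, 141, 140, 86, 92, 94, 94, 94, 93, 94, 93, 94, 94, 79, 73, 103, 104, 104, 104, 102, 105, 103, 104, 102, 103, 103, 103, 103, 102, 103, 100, 103, 102, 102, 102, 102, 103, 102, 101, 103, 99, 97, 93, 91, 87, 79, 80, 75, 74, 70, 71, 71, 97, 97, 94, 105, 163, 160, 163]
300 [158, 162, 138, 141, 88, 92, 91, 92, 93, 106, 99, 62, 70, 94, 91, 117, 134, 138, 132, 83, 79, 127, 100, 103, 102, 103, 104, 102, 103, 102, 102, 103, 103, 102, 102, 101, 101, 100, 102, 101, 90, 78, 78, 77, 79, 78, 78, 78, 77, 77, 79, 78, 75, 101, 101, 99, 111, 196, 206, 248]
344 [160, 163, 140, 139, 89, 92, 94, 93, 93, 105, 130, 87, 75, 93, 92, 101, 106, 75, 103, 102, 95, 142, 158, 156, 157, 157, 157, 157, 157, 157, 157, 157, 157, 156, 157, 156, 157, 156, 154, 140, 133, 87, 93, 92, 92, 90, 93, 93, 93, 92, 92, 94, 88, 154, 156, 156, 143, 240, 235, 235]
348 [162, 148, 138, 141, 89, 93, 94, 94, 94, 93, 91, 91, 91, 93, 92, 86, 143, 138, 137, 140, 139, 146, 157, 157, 155, 157, 157, 156, 155, 158, 158, 156, 156, 157, 157, 158, 157, 158, 146, 139, 139, 140, 141, 151, 163, 163, 153, 145, 146, 136, 188, 206, 161, 192
[... 7219 characters left out ...]
[341.         229.        ]
 [344.         229.        ]
 [305.         230.        ]
 [342.66666667 231.33333333]
 [346.         231.33333333]
 [307.28571429 235.71428571]
 [323.         235.        ]
 [327.14285714 235.42857143]
 [334.         235.        ]
 [311.75       237.5       ]
 [320.         239.        ]
 [323.         238.66666667]
 [326.63636364 241.63636364]
 [315.         240.        ]
 [318.         240.5       ]
 [321.85714286 242.14285714]]
[191, 36, 56, 57, 56, 56, 24, 26, 28, 30, 23, 27, 31, 27, 24, 21, 25, 31, 25, 27, 27, 32, 28, 29, 26, 26, 41, 57, 56, 56, 51, 140]
[150, 80, 57, 36, 28, 26, 28, 28, 27, 25, 25, 26, 27, 24, 23, 32, 27, 25, 29, 24, 28, 30, 25, 55, 58, 58]
```

>>> drive_tool --plan '[{"xyz": [-0.001,0.001,-0.06],"dr": [0,0,0],"fingers": -1},{"xyz": [-0.001,0.001,-0.06],"dr": [0,0,0],"fingers": -1},{"xyz": [0,0.001,-0.06],"dr": [0,0,0],"fingers": -1},{"xyz": [0,0.001,-0.06],"dr": [0,0,0],"fingers": -1},{"xyz": [0,0,-0.06],"dr": [0,0,0],"fingers": -1},{"xyz": [0,0,-0.06],"dr": [0,0,0],"fingers": -1},{"xyz": [0,0,-0.04],"dr": [0,0,0],"fingers": -1},{"xyz": [0,0,0],"dr": [0,0,0],"fingers": -1}]'

```text
time_s: 10.7
tool_pos: [0.4713, 0.1064, 0.0531]
tcp_rot: [0.5, 0.796, -0.183, 0.287]
ft_force: [-0.7, -1.0, -3.3]
opening: 0.0328
finger_force: 59.8
```

```bash
cat > chk.py <<'E'
from kin import *; from h import *
s=r.read_state(); x=np.array(s['tool_pos']);Rv=R.from_quat(s['tcp_rot']); rel=np.load('rel.npy')
print('axis',Rv.apply(rel[:,2]).round(4),'mid',(x+Rv.apply([-.0057,0,-.0122])).round(4),'tcp',x.round(4),'F',s['ft_force'].round(2),'M',s['torque'].round(2),s['opening'],s['time_s'],'v',abs(s['joint_vel']).max().round(3))
E
python3 chk.py
```

```text
axis [-0.4331  0.9013  0.0058] mid [0.4699 0.1095 0.0661] tcp [0.4713 0.1064 0.0531] F [-0.74 -0.99 -3.32] M [ 0.6   0.34 -0.03] 0.03281017339025027 10.7 v 0.032
```

>>> drive_tool --plan '[{"xyz": [0.002,0.002,-0.01],"dr": [0,0,0],"fingers": -1},{"xyz": [0.002,0.002,-0.01],"dr": [0,0,0],"fingers": -1},{"xyz": [0,0,-0.01],"dr": [0,0,0],"fingers": -1},{"xyz": [0,0,-0.007],"dr": [0,0,0],"fingers": -1},{"xyz": [0,0,-0.004],"dr": [0,0,0],"fingers": -1},{"xyz": [0,0,0],"dr": [0,0,0],"fingers": -1},{"xyz": [0,0,0],"dr": [0,0,0],"fingers": -1},{"xyz": [0,0,0],"dr": [0,0,0],"fingers": -1}]'

```text
time_s: 11.37
tool_pos: [0.4737, 0.1092, 0.0428]
tcp_rot: [0.499, 0.796, -0.182, 0.289]
ft_force: [1.1, 0.9, -3.0]
opening: 0.0323
finger_force: 59.8
```

```bash
python3 chk.py
```

```text
axis [-0.4357  0.9001  0.0049] mid [0.4722 0.1123 0.0558] tcp [0.4737 0.1092 0.0428] F [ 1.09  0.87 -3.03] M [ 0.56  0.26 -0.01] 0.03225933353640908 11.3667 v 0.001
```

>>> drive_tool --plan '[{"xyz": [-0.0015,-0.002,-0.004],"dr": [0,0,0],"fingers": -1},{"xyz": [-0.0015,-0.002,-0.004],"dr": [0,0,0],"fingers": -1},{"xyz": [0,0,-0.004],"dr": [0,0,0],"fingers": -1},{"xyz": [0,0,-0.003],"dr": [0,0,0],"fingers": -1},{"xyz": [0,0,0],"dr": [0,0,0],"fingers": -1},{"xyz": [0,0,0],"dr": [0,0,0],"fingers": -1},{"xyz": [0,0,0],"dr": [0,0,0],"fingers": -1},{"xyz": [0,0,0],"dr": [0,0,0],"fingers": -1}]'

```text
time_s: 12.03
tool_pos: [0.4727, 0.1079, 0.0381]
tcp_rot: [0.499, 0.796, -0.182, 0.289]
ft_force: [1.0, 0.5, -3.3]
opening: 0.0328
finger_force: 59.8
```

```bash
python3 chk.py
```

```text
axis [-0.4356  0.9001  0.005 ] mid [0.4712 0.111  0.0511] tcp [0.4727 0.1079 0.0381] F [ 1.04  0.5  -3.35] M [0.57 0.28 0.  ] 0.03275427776011537 12.0333 v 0.002
```

>>> drive_tool --plan '[{"xyz": [0,0,-0.003],"dr": [0,0,0],"fingers": -1},{"xyz": [0,0,-0.003],"dr": [0,0,0],"fingers": -1},{"xyz": [0,0,0],"dr": [0,0,0],"fingers": -1},{"xyz": [0,0,0],"dr": [0,0,0],"fingers": -1},{"xyz": [0,0,0],"dr": [0,0,0],"fingers": -1},{"xyz": [0,0,0],"dr": [0,0,0],"fingers": -1},{"xyz": [0,0,0],"dr": [0,0,0],"fingers": -1},{"xyz": [0,0,0],"dr": [0,0,0],"fingers": -1}]'

```text
time_s: 12.7
tool_pos: [0.4734, 0.1081, 0.037]
tcp_rot: [0.499, 0.796, -0.181, 0.289]
ft_force: [1.2, -0.3, 1.4]
opening: 0.033
finger_force: 59.8
```

```bash
python3 chk.py
```

```text
axis [-0.4361  0.8999  0.0043] mid [0.4719 0.1112 0.05  ] tcp [0.4734 0.1081 0.037 ] F [ 1.18 -0.32  1.37] M [ 0.01 -0.19  0.27] 0.03301694796386992 12.7 v 0.001
```

>>> drive_tool --plan '[{"xyz": [0,0,-0.003],"dr": [0,0,0],"fingers": -1},{"xyz": [0,0,0],"dr": [0,0,0],"fingers": -1},{"xyz": [0,0,0],"dr": [0,0,0],"fingers": -1},{"xyz": [0,0,0],"dr": [0,0,0],"fingers": -1},{"xyz": [0,0,0],"dr": [0,0,0],"fingers": -1},{"xyz": [0,0,0],"dr": [0,0,0],"fingers": -1},{"xyz": [0,0,0],"dr": [0,0,0],"fingers": -1},{"xyz": [0,0,0],"dr": [0,0,0],"fingers": -1}]'

```text
time_s: 13.37
tool_pos: [0.4735, 0.108, 0.0368]
tcp_rot: [0.499, 0.796, -0.182, 0.29]
ft_force: [-1.2, 1.6, 7.4]
opening: 0.0328
finger_force: 60.2
```

```bash
python3 chk.py
```

```text
axis [-0.4356  0.9001  0.0032] mid [0.472  0.1111 0.0498] tcp [0.4735 0.108  0.0368] F [-1.22  1.64  7.4 ] M [-0.25 -0.02  0.16] 0.032829010822909725 13.3667 v 0.002
```

>>> drive_tool --plan '[{"xyz": [0,0,0],"dr": [0,0,0],"fingers": -0.1},{"xyz": [0,0,0],"dr": [0,0,0],"fingers": 0},{"xyz": [0,0,0],"dr": [0,0,0],"fingers": 0.1},{"xyz": [0,0,0],"dr": [0,0,0],"fingers": 0.2},{"xyz": [0,0,0],"dr": [0,0,0],"fingers": 0.3},{"xyz": [0,0,0],"dr": [0,0,0],"fingers": 0.3},{"xyz": [0,0,0],"dr": [0,0,0],"fingers": 0.3},{"xyz": [0,0,0],"dr": [0,0,0],"fingers": 0.3}]'

```text
time_s: 14.03
tool_pos: [0.4726, 0.1078, 0.0353]
tcp_rot: [0.499, 0.796, -0.182, 0.289]
ft_force: [-0.9, -0.7, 0.1]
opening: 0.0556
finger_force: 0.0
```

```bash
python3 chk.py; python3 -c "
from kin import *; from h import *
s=r.read_state();b=-R.from_quat(s['tcp_rot']).apply([0,0,1]);print(b)
q=go(s,s['tool_pos']+b*.15,R.from_quat(s['tcp_rot']),8)
q=go(q,[.46,.12,.30],rot(115.9,90,-1),10)
"
```

```text
axis [-0.4355  0.9002  0.005 ] mid [0.4712 0.1109 0.0483] tcp [0.4726 0.1078 0.0353] F [-0.95 -0.69  0.05] M [0.29 0.16 0.  ] 0.05560246805821811 14.0333 v 0.003
[-0.27812095  0.57779345  0.7673353 ]
rows 8 xyz [-0.0174  0.0361  0.048 ] dr [0. 0. 0.] mm/row 18.8 deg/row 0.00 speedfrac 0.14 margin 0.25 q [ 0.64 -0.11  2.02 -0.69  1.42  0.37]
rows 10 xyz [ 0.0097 -0.0248  0.0499] dr [0.0798 0.0385 0.0002] mm/row 17.0 deg/row 3.99 speedfrac 0.31 margin 0.39 q [ 0.1  -0.35  1.86 -0.    1.63 -0.35]
```

>>> drive_tool --plan '[{"xyz": [-0.009,0.018,0.024],"dr": [0,0,0],"fingers": 0.3},{"xyz": [-0.0174,0.036,0.048],"dr": [0,0,0],"fingers": 0.3},{"xyz": [-0.0174,0.036,0.048],"dr": [0,0,0],"fingers": 0.3},{"xyz": [-0.0174,0.036,0.048],"dr": [0,0,0],"fingers": 0.3},{"xyz": [-0.0174,0.036,0.048],"dr": [0,0,0],"fingers": 0.5},{"xyz": [-0.0174,0.036,0.048],"dr": [0,0,0],"fingers": 1},{"xyz": [-0.0174,0.036,0.048],"dr": [0,0,0],"fingers": 1},{"xyz": [0,0,0.05],"dr": [0,0,0],"fingers": 1}]'

```text
time_s: 14.7
tool_pos: [0.4381, 0.1797, 0.1452]
tcp_rot: [0.499, 0.797, -0.181, 0.289]
ft_force: [0.1, -0.0, 0.2]
opening: 0.0856
finger_force: 0.0
```

```bash
python3 chk.py; python3 - <<'E'
from kin import *; from h import *
s=r.read_state()
q=go(s,[.52,.16,.32],rot(115.9,90,-1),12)
sc=snap('scene','s6'); snap('wrist','w6')
# tray-moved check + where the deep socket shows in scene
d=cv2.absdiff(load('scene0')['image'],sc['image']).max(2)
roi=d[225:300,300:440]; print('changed px away from rests',[(int(y)+225,int(x)+300) for y,x in np.argwhere(roi>40)][::15])
def pos(p,l): c,n=np.cos(p[2]),np.sin(p[2]); return np.array([p[0]+c*l[0]-n*l[1],p[1]+n*l[0]+c*l[1],l[2]])
p=[.546,.149,.456]
for y in (-.055,.055): print('end',y,proj(sc,pos(p,(-.085,y,.05))))
g=cv2.cvtColor(sc['image'],6)
a=proj(sc,pos(p,(-.085,-.08,.058)));b=proj(sc,pos(p,(-.085,.08,.058)))
for k in (-2,0,2,): print([int(g[int(round(v))+k,int(round(u))]) for u,v in np.linspace(a,b,41)])
E
```

```text
axis [-0.4375  0.8992  0.0058] mid [0.4366 0.1828 0.1582] tcp [0.4381 0.1797 0.1452] F [ 0.07 -0.04  0.21] M [ 0.26  0.15 -0.  ] 0.08558439707479015 14.7 v 0.27
rows 12 xyz [ 0.0228 -0.0055  0.0486] dr [ 0.0664  0.0322 -0.0001] mm/row 16.2 deg/row 3.32 speedfrac 0.26 margin 0.38 q [ 0.16 -0.18  1.69  0.    1.63 -0.29]
changed px away from rests [(225, 359), (225, 384), (226, 359), (226, 383), (227, 362), (227, 386), (228, 373), (228, 388), (229, 377), (229, 397), (230, 383), (231, 374), (231, 408), (232, 410), (234, 383), (236, 392), (237, 397), (237, 422), (238, 406), (239, 397), (239, 412), (240, 399), (240, 414), (241, 406), (242, 395), (242, 412), (243, 399), (244, 392), (244, 423), (245, 403), (246, 406)]
end -0.055 [363.94881556 214.23326044]
end 0.055 [397.83664418 226.22739693]
[15, 14, 19, 18, 15, 15, 14, 16, 20, 14, 18, 13, 16, 15, 14, 20, 21, 12, 17, 16, 17, 18, 17, 18, 19, 33, 94, 163, 148, 176, 151, 165, 178, 167, 181, 157, 169, 161, 173, 189, 165]
[15, 13, 15, 14, 16, 14, 15, 17, 12, 14, 18, 17, 17, 16, 15, 18, 16, 9, 17, 16, 12, 12, 12, 18, 18, 36, 76, 105, 102, 108, 104, 106, 110, 105, 110, 107, 110, 109, 110, 114, 106]
[25, 28, 36, 49, 22, 22, 25, 38, 20, 16, 21, 20, 22, 16, 35, 25, 16, 20, 17, 27, 19, 22, 17, 19, 23, 42, 67, 80, 71, 83, 75, 76, 78, 56, 95, 133, 131, 136, 121, 100, 89]
```

>>> drive_tool --plan '[{"xyz": [0.005,0,0.06],"dr": [0.066,0.032,0],"fingers": 1},{"xyz": [0.015,-0.005,0.06],"dr": [0.066,0.032,0],"fingers": 1},{"xyz": [0.023,-0.005,0.06],"dr": [0.066,0.032,0],"fingers": 1},{"xyz": [0.023,-0.005,0.06],"dr": [0.066,0.032,0],"fingers": 1},{"xyz": [0.023,-0.005,0.06],"dr": [0.066,0.032,0],"fingers": 1},{"xyz": [0.023,-0.005,0.06],"dr": [0.066,0.032,0],"fingers": 1},{"xyz": [0.023,-0.006,0.06],"dr": [0.066,0.032,0],"fingers": 1},{"xyz": [0.023,-0.006,0.06],"dr": [0.066,0.032,0],"fingers": 1}]'

```text
time_s: 15.47
tool_pos: [0.4862, 0.1661, 0.2883]
tcp_rot: [0.528, 0.841, -0.062, 0.098]
ft_force: [0.7, -1.0, -0.4]
opening: 0.0852
finger_force: 0.0
```

>>> drive_tool --plan '[{"xyz": [0.023,-0.006,0.02],"dr": [0.066,0.032,0],"fingers": 1},{"xyz": [0.023,-0.006,0.02],"dr": [0.066,0.032,0],"fingers": 1},{"xyz": [0.023,-0.006,0.02],"dr": [0.066,0.032,0],"fingers": 1},{"xyz": [0.023,-0.006,0.02],"dr": [0.066,0.032,0],"fingers": 1},{"xyz": [0,0,0],"dr": [0,0,0],"fingers": 1},{"xyz": [0,0,0],"dr": [0,0,0],"fingers": 1},{"xyz": [0,0,0],"dr": [0,0,0],"fingers": 1},{"xyz": [0,0,0],"dr": [0,0,0],"fingers": 1}]'

```text
time_s: 16.13
tool_pos: [0.5129, 0.16, 0.311]
tcp_rot: [0.531, 0.847, -0.003, 0.001]
ft_force: [-0.1, -0.3, -0.1]
opening: 0.0855
finger_force: 0.0
```

```bash
python3 chk.py; python3 - <<'E'
from kin import *; from h import *
w=snap('wrist','w7'); snap('scene','s7'); snap('side','d7')
def pos(p,l): c,n=np.cos(p[2]),np.sin(p[2]); return np.array([p[0]+c*l[0]-n*l[1],p[1]+n*l[0]+c*l[1],l[2]])
p=[.546,.149,.456]
for n,l in dict(sockP=(-.085,.055,.067),sockM=(-.085,-.055,.067),gripC=(0,0,.141),gripP=(0,.06,.141),gripM=(0,-.06,.141),c1=(-.12,.15,.018),c2=(-.12,-.15,.018),c3=(.12,.15,.018),c4=(.12,-.15,.018),pa=(.085,-.055,.045),pb=(.085,.055,.045)).items(): print(n,proj(w,pos(p,l)).round(1))
g=cv2.cvtColor(w['image'],6); cv2.imwrite('pics/g7.png',g)
m=(g<75).astype(np.uint8); n,l,st,ce=cv2.connectedComponentsWithStats(m)
for i in range(1,n):
    if st[i,4]>250:
        ys,xs=np.where(l==i); print(st[i],ce[i].round(1),cv2.minAreaRect(np.column_stack([xs,ys]).astype(np.float32)))
E
```

```text
axis [-0.3335  0.6911  0.6412] mid [0.5154 0.155  0.3232] tcp [0.5129 0.16   0.311 ] F [-0.13 -0.26 -0.11] M [0.02 0.05 0.  ] 0.08550860879319624 16.1333 v 0.008
sockP [274.2 147.7]
sockM [277.8 226.5]
gripC [342.6 204. ]
gripP [343.5 149.7]
gripM [341.7 253.2]
c1 [251.7  75.6]
c2 [263.5 269.4]
c3 [424.1  75.2]
c4 [407.8 269. ]
pa [394.7 220.8]
pb [399.8 145.7]
[ 576    0   64   41 1296] [617.5  13.5] ((615.1990356445312, 7.8098907470703125), (74.62551879882812, 29.458614349365234), 32.2756462097168)
[   0   43   50  143 4555] [ 19.5 121.7] ((24.499996185302734, 113.99998474121094), (48.99999237060547, 141.99996948242188), 0.0)
[ 550   75   90  137 2716] [606.2 146.7] ((608.2078857421875, 151.87245178222656), (34.61054611206055, 161.96365356445312), 33.89146041870117)
[    0    78   640   322 53259] [327.5 344.3] ((319.5, 238.5), (321.0, 639.0), 90.0)
[265 146  34  81 903] [280.6 188.1] ((281.7129821777344, 185.87014770507812), (80.20655822753906, 32.1053466796875), 88.69805145263672)
[ 336  148   19  104 1631] [344.2 198.2] ((344.474365234375, 199.4993438720703), (17.071313858032227, 103.29939270019531), 1.4688007831573486)
```

>>> drive_tool --plan '[{"xyz": [0.016,-0.005,-0.03],"dr": [0,0,0],"fingers": 1},{"xyz": [0.016,-0.005,-0.06],"dr": [0,0,0],"fingers": 1},{"xyz": [0.016,-0.005,-0.06],"dr": [0,0,0],"fingers": 1},{"xyz": [0.016,-0.005,-0.06],"dr": [0,0,0],"fingers": 1},{"xyz": [0.016,-0.005,-0.06],"dr": [0,0,0],"fingers": 1},{"xyz": [0.016,-0.006,-0.06],"dr": [0,0,0],"fingers": 1},{"xyz": [0.014,-0.006,-0.03],"dr": [0,0,0],"fingers": 1},{"xyz": [0,0,0],"dr": [0,0,0],"fingers": 1}]'

```text
time_s: 16.95
tool_pos: [0.5455, 0.1482, 0.2003]
tcp_rot: [0.531, 0.847, -0.004, -0.0]
ft_force: [-0.0, 0.9, -0.1]
opening: 0.0853
finger_force: 0.0
```

```bash
python3 - <<'E'
from kin import *; from h import *
s=r.read_state(); print(s['tool_pos']); q=go(s,[.546,.149,.111],rot(116.1,90,-1),6)
E
```

```text
[0.54547535 0.14820137 0.2003301 ]
rows 6 xyz [ 0.0003  0.0004 -0.0496] dr [ 0.0013 -0.001   0.001 ] mm/row 14.9 deg/row 0.09 speedfrac 0.11 margin 0.72 q [ 0.13  0.02  1.86 -0.    1.27 -0.32]
```

>>> drive_tool --plan '[{"xyz": [0.001,0.001,-0.055],"dr": [0.004,-0.003,0.003],"fingers": 1},{"xyz": [0.001,0.001,-0.055],"dr": [0.004,-0.003,0.003],"fingers": 1},{"xyz": [0,0,-0.055],"dr": [0,0,0],"fingers": 1},{"xyz": [0,0,-0.055],"dr": [0,0,0],"fingers": 1},{"xyz": [0,0,-0.05],"dr": [0,0,0],"fingers": 1},{"xyz": [0,0,-0.02],"dr": [0,0,0],"fingers": 1},{"xyz": [0,0,0],"dr": [0,0,0],"fingers": 1},{"xyz": [0,0,0],"dr": [0,0,0],"fingers": 1}]'

```text
time_s: 17.62
tool_pos: [0.5478, 0.1495, 0.1179]
tcp_rot: [0.529, 0.849, 0.002, 0.002]
ft_force: [0.2, -0.2, 0.1]
opening: 0.0855
finger_force: 0.0
```

>>> drive_tool --plan '[{"xyz": [0,0,0],"dr": [0,0,0],"fingers": -0.2},{"xyz": [0,0,0],"dr": [0,0,0],"fingers": -0.4},{"xyz": [0,0,0],"dr": [0,0,0],"fingers": -0.5},{"xyz": [0,0,0],"dr": [0,0,0],"fingers": -0.6},{"xyz": [0,0,0],"dr": [0,0,0],"fingers": -0.8},{"xyz": [0,0,0],"dr": [0,0,0],"fingers": -1},{"xyz": [0,0,0],"dr": [0,0,0],"fingers": -1},{"xyz": [0,0,0],"dr": [0,0,0],"fingers": -1}]' --grip_force 40

```text
time_s: 18.28
tool_pos: [0.5478, 0.1495, 0.1175]
tcp_rot: [0.529, 0.848, 0.003, 0.002]
ft_force: [1.9, 0.8, 1.0]
opening: 0.0172
finger_force: 41.7
```

>>> drive_tool --plan '[{"xyz": [0,0,0],"dr": [0,0,0],"fingers": -1},{"xyz": [0,0,0],"dr": [0,0,0],"fingers": -1},{"xyz": [0,0,0],"dr": [0,0,0],"fingers": -1},{"xyz": [0,0,0],"dr": [0,0,0],"fingers": -1},{"xyz": [0,0,0],"dr": [0,0,0],"fingers": -1},{"xyz": [0,0,0],"dr": [0,0,0],"fingers": -1},{"xyz": [0,0,0],"dr": [0,0,0],"fingers": -1},{"xyz": [0,0,0],"dr": [0,0,0],"fingers": -1}]' --grip_force 110

```text
time_s: 18.95
tool_pos: [0.5479, 0.1495, 0.1177]
tcp_rot: [0.529, 0.849, 0.003, 0.003]
ft_force: [2.4, 2.8, 6.0]
opening: 0.0157
finger_force: 108.5
```

```bash
python3 chk.py; python3 - <<'E'
from h import *
sc=snap('scene','s8'); d=cv2.absdiff(load('scene0')['image'],sc['image']).max(2)
print('left rim/posts diff',(d[240:290,300:345]>40).sum(),(d[260:295,345:400]>40).sum())
E
```

```text
axis [-0.3414  0.6848  0.6438] mid [0.5504 0.1444 0.1299] tcp [0.5479 0.1495 0.1177] F [2.38 2.76 5.97] M [ 0.42 -0.32 -0.07] 0.015714606892788707 18.95 v 0.021
left rim/posts diff 5 0
```

>>> drive_tool --plan '[{"xyz": [0,0,0.004],"dr": [0,0,0],"fingers": -1},{"xyz": [0,0,0.006],"dr": [0,0,0],"fingers": -1},{"xyz": [0,0,0.008],"dr": [0,0,0],"fingers": -1},{"xyz": [0,0,0.008],"dr": [0,0,0],"fingers": -1},{"xyz": [0,0,0.006],"dr": [0,0,0],"fingers": -1},{"xyz": [0,0,0.004],"dr": [0,0,0],"fingers": -1},{"xyz": [0,0,0],"dr": [0,0,0],"fingers": -1},{"xyz": [0,0,0],"dr": [0,0,0],"fingers": -1}]'

```text
time_s: 19.67
tool_pos: [0.547, 0.1492, 0.1275]
tcp_rot: [0.529, 0.849, 0.002, 0.002]
ft_force: [-0.5, 0.1, -8.2]
opening: 0.016
finger_force: 107.6
```

```bash
python3 chk.py
```

```text
axis [-0.3399  0.6852  0.6442] mid [0.5495 0.1441 0.1397] tcp [0.547  0.1492 0.1275] F [-0.45  0.15 -8.22] M [ 0.08 -0.13 -0.02] 0.015984631022953576 19.6667 v 0.003
```

>>> drive_tool --plan '[{"xyz": [0,0,0.008],"dr": [0,0,0],"fingers": -1},{"xyz": [0,0,0.016],"dr": [0,0,0],"fingers": -1},{"xyz": [0,0,0.022],"dr": [0,0,0],"fingers": -1},{"xyz": [0,0,0.026],"dr": [0,0,0],"fingers": -1},{"xyz": [0,0,0.028],"dr": [0,0,0],"fingers": -1},{"xyz": [0,0,0.028],"dr": [0,0,0],"fingers": -1},{"xyz": [0,0,0.028],"dr": [0,0,0],"fingers": -1},{"xyz": [0,0,0.028],"dr": [0,0,0],"fingers": -1}]'

```text
time_s: 20.33
tool_pos: [0.5475, 0.1493, 0.1844]
tcp_rot: [0.529, 0.849, 0.002, 0.002]
ft_force: [0.4, -0.4, -8.3]
opening: 0.0158
finger_force: 107.7
```

>>> drive_tool --plan '[{"xyz": [0,0,0.028],"dr": [0,0,0],"fingers": -1},{"xyz": [0,0,0.026],"dr": [0,0,0],"fingers": -1},{"xyz": [0,0,0.022],"dr": [0,0,0],"fingers": -1},{"xyz": [0,0,0.016],"dr": [0,0,0],"fingers": -1},{"xyz": [0,0,0.008],"dr": [0,0,0],"fingers": -1},{"xyz": [0,0,0],"dr": [0,0,0],"fingers": -1},{"xyz": [0,0,0],"dr": [0,0,0],"fingers": -1},{"xyz": [0,0,0],"dr": [0,0,0],"fingers": -1}]'

```text
time_s: 21.0
tool_pos: [0.5469, 0.1492, 0.2123]
tcp_rot: [0.529, 0.849, 0.002, 0.001]
ft_force: [0.6, 0.2, -7.4]
opening: 0.016
finger_force: 107.6
```

```bash
python3 chk.py; python3 - <<'E'
from kin import *; from h import *
w=snap('wrist','w9'); sc=snap('scene','s9')
s=r.read_state(); T=R.from_quat(s['tcp_rot']); print('tool tilt deg',np.degrees(np.arccos(-T.apply([0,0,1])[2])))
g=cv2.cvtColor(w['image'],6); n,l,st,ce=cv2.connectedComponentsWithStats((g<75).astype(np.uint8))
for i in range(1,n):
    if 200<st[i,4]<6000: print(st[i],ce[i].round(1))
def pos(p,l): c,n=np.cos(p[2]),np.sin(p[2]); return np.array([p[0]+c*l[0]-n*l[1],p[1]+n*l[0]+c*l[1],l[2]])
p=[*(s['tool_pos'][:2]-[.001,0]),.456]; dz=s['tool_pos'][2]-.1177
for n,l in dict(sockP=(-.085,.055,.067),sockM=(-.085,-.055,.067),pa=(.085,-.055,.045),pb=(.085,.055,.045),c3=(.12,.15,.018),c4=(.12,-.15,.018),c1=(-.12,.15,.018),c2=(-.12,-.15,.018)).items():
    l=(l[0],l[1],l[2]+dz); print(n,'wrist',proj(w,pos(p,l)).round(1),'scene',proj(sc,pos(p,l)).round(1))
# scene: post sockets dark blobs and bright tray
gs=cv2.cvtColor(sc['image'],6); n,l,st,ce=cv2.connectedComponentsWithStats((gs<70).astype(np.uint8))
for i in range(1,n):
    if 40<st[i,4]<600 and 280<ce[i,0]<480 and 130<ce[i,1]<290: print('scene blob',st[i],ce[i].round(1))
a=pos(p,(.12,-.15,.018+dz));b=pos(p,(.12,.15,.018+dz))
E
```

```text
axis [-0.3394  0.6853  0.6444] mid [0.5494 0.1441 0.2245] tcp [0.5469 0.1492 0.2123] F [ 0.58  0.23 -7.41] M [ 0.08 -0.1   0.03] 0.01600549963177364 21.0 v 0.003
tool tilt deg 0.24350675882749778
[406 119  31  34 476] [416.4 133.4]
[428 125  20  22 301] [438.1 135.9]
[587 139  53  84 307] [613.4 178.8]
[625 162  15  20 246] [632.9 171.5]
[609 185  31  25 504] [624.5 196.6]
sockP wrist [187.3 139.6] scene [402.6 193.3]
sockM wrist [205.2 288.2] scene [366.6 182.2]
pa wrist [420.8 273.1] scene [335.4 217. ]
pb wrist [434.9 137.4] scene [374.  231.3]
c3 wrist [478.4   6.9] scene [403.5 262.3]
c4 wrist [436.5 342.5] scene [297.9 220.2]
c1 wrist [156.5   6.5] scene [437.8 213. ]
c2 wrist [199.7 343.1] scene [343.4 182.8]
scene blob [313 171   9  18 133] [317.3 179.8]
scene blob [330 217  10  15 116] [334.9 224.4]
scene blob [367 231  11  16 143] [372.6 238.7]
```

>>> drive_tool --plan '[{"xyz": [0,0,0.004],"dr": [0,0,0],"fingers": -1},{"xyz": [0,0,0.008],"dr": [0,0,0],"fingers": -1},{"xyz": [0,0,0.006],"dr": [0,0,0],"fingers": -1},{"xyz": [0,0,0],"dr": [0,0,0],"fingers": -1},{"xyz": [0,0,0],"dr": [0,0,0],"fingers": -1},{"xyz": [0,0,0],"dr": [0,0,0],"fingers": -1},{"xyz": [0,0,0],"dr": [0,0,0],"fingers": -1},{"xyz": [0,0,0],"dr": [0,0,0],"fingers": -1}]'

```text
time_s: 21.77
tool_pos: [0.5472, 0.1493, 0.2183]
tcp_rot: [0.529, 0.849, 0.002, 0.002]
ft_force: [0.2, -0.0, -8.1]
opening: 0.016
finger_force: 107.7
```

```bash
python3 chk.py; python3 - <<'E'
from h import *
w=load('w9'); g=cv2.cvtColor(w['image'],6)
for off in (-6,0,6): print([int(g[int(round(v)),int(round(u))+off]) for u,v in np.linspace((183.7,110),(208.8,318),53)])
# tray rim bottom-left (c1..c2) edge and level: scene rim line c4-c3
sc=load('s9'); gs=cv2.cvtColor(sc['image'],6)
for f in (.1,.5,.9):
    u,v=np.array([297.9,220.2])*(1-f)+np.array([403.5,262.3])*f; print(f,gs[int(v)-10:int(v)+16,int(u)].tolist())
E
```

```text
axis [-0.3401  0.6851  0.6441] mid [0.5497 0.1441 0.2305] tcp [0.5472 0.1493 0.2183] F [ 0.25 -0.03 -8.1 ] M [ 0.04 -0.13 -0.02] 0.016022781394187967 21.7667 v 0.002
[102, 103, 101, 105, 103, 103, 102, 100, 89, 92, 92, 91, 92, 91, 92, 91, 92, 92, 91, 91, 93, 92, 91, 91, 90, 92, 94, 92, 93, 92, 95, 57, 67, 66, 66, 64, 64, 66, 66, 67, 63, 55, 67, 68, 31, 31, 32, 32, 29, 29, 33, 33, 29]
[213, 218, 212, 215, 210, 212, 209, 150, 99, 102, 99, 100, 100, 100, 100, 101, 101, 101, 102, 100, 100, 99, 102, 100, 101, 100, 101, 100, 101, 101, 100, 101, 68, 69, 68, 69, 70, 68, 68, 68, 69, 71, 66, 30, 33, 34, 31, 33, 25, 32, 31, 30, 128]
[230, 231, 231, 231, 231, 231, 231, 40, 102, 101, 103, 101, 104, 102, 102, 102, 102, 101, 100, 101, 102, 102, 102, 101, 100, 101, 101, 101, 99, 99, 99, 99, 92, 68, 68, 66, 67, 67, 66, 65, 67, 68, 50, 34, 29, 33, 23, 32, 32, 28, 30, 32, 29]
0.1 [125, 110, 115, 141, 184, 210, 214, 213, 213, 210, 189, 148, 117, 112, 113, 121, 137, 148, 147, 125, 98, 95, 91, 93, 93, 91]
0.5 [127, 126, 125, 125, 124, 125, 123, 116, 109, 112, 128, 130, 115, 113, 111, 106, 92, 76, 73, 76, 73, 74, 72, 73, 72, 72]
0.9 [124, 125, 121, 115, 109, 109, 108, 107, 111, 136, 144, 128, 115, 115, 115, 113, 98, 80, 73, 73, 72, 74, 73, 72, 73, 74]
```

```bash
python3 -c "
from cell import r
print(r.hand_in())"
```

```text
the job is handed in; nothing more can be done
None
```

The deep socket is lying across both V-rests and released. The tray was handed in at about 22 s of the 61 s, held about 10 cm up, level and steady. In the last camera checks both post sockets were in place and the deep socket was within about 1 mm of centre along the rests.

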